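# Hang up the parts basket and hold the test fixture's cover open

## Task

The parts basket is standing on the closed cover of the board test fixture: lift it off and hang it by its handle over both prongs of the hook stand, keeping it upright so that no parts spill. Then raise the fixture's cover and hold it open at about 45 degrees so that the board inside can be looked over. The cover falls shut by itself, so the program finishes while still holding it steady at that angle, with everything else on the bench left where it is.

Things in the scene. Friction and masses are not known exactly. Their poses are not given: they have to be found in the camera images.
- fixture: Board test fixture: a grey box 200 mm deep (x) by 240 mm wide (y) by 85 mm high, fixed to the bench, with a grey hinged cover (a plate 200 x 240 mm, 12 mm thick) lying on top of it, so the closed cover's top is 97 mm above the bench. Origin: centre of the box's underside; its x axis points from the front (handle side, towards the robot) to the rear (hinge side), z up.
- cover (a joint): Hinge of the fixture's cover, in rad: 0 is closed (at the start), growing as the front edge is raised; 45 degrees is 0.785. The axis is level, along the fixture's y, at the rear top edge of the box. There is no spring or stay: the cover (about 0.6 kg with its bar) falls shut by its weight. It stops at 1.5.
- cover_handle (a point): Middle of the cover's front bar: dark, round, 12 mm in diameter, 130 mm long, parallel to the hinge, 50 mm in front of the cover's front edge at the cover's mid-thickness (91 mm above the bench when closed), on two brackets 120 mm apart. It moves with the cover, 250 mm from the hinge axis along the cover and 6 mm above it. The gap to the box (44 mm) and the space below are free.
- cover_hinge (a point): Middle of the cover's hinge axis: in the fixture's frame 100 mm behind the origin (+x) and 85 mm above the bench.
- basket: Small loose sheet-steel parts basket, 80 mm (x) by 124 mm (y), 50 mm high, open on top, with a rigid upright arched handle of 10 mm round rod along its y axis. About 0.25 kg with the parts in it. Origin: centre of its underside; at the start it stands on the fixture's cover.
- bail (a point): Middle of the straight level top rod of the basket's handle (10 mm round, 127 mm long along the basket's y, its centre line 140 mm above the basket's underside, directly above the basket's centre).
- hook: Steel hook stand fixed to the bench, left or right of the fixture: base plate, 18 mm post at the origin (its foot), crossbar 215 mm high, and two 8 mm prongs at y = +34 and -34 mm reaching to the stand's -x: they slope down to a valley 68 to 82 mm from the post (rod centre 197 mm high), then rise to tips 108 mm from it (228 mm high).
- hook_seat (a point): Where the middle of a hung handle rod rests, midway between the prongs: 75 mm from the post, 206 mm above the bench, the rod along the stand's y. Between the prongs there is room for fingers on the middle of the rod. The prongs must pass under the rod and over the basket: bring it in from in front (the -x side, tips), rod above the tips, rim below the prongs, then lower it.
- station: Bystander: grey soldering station, box 150 x 120 x 100 mm, on the other side of the fixture from the hook stand. Origin: centre of its underside.
- spool: Bystander: metal solder spool, 56 mm in diameter, 40 mm high, standing. Origin: centre of its underside.
- screwdriver: Bystander: screwdriver lying on the bench, 200 mm long, 26 mm high; origin under its middle, handle towards its -x.
- flux: Bystander: small white bottle, 44 mm in diameter, 95 mm high. Origin: centre of its underside.
- meter: Bystander: black hand-held meter lying flat, 160 x 80 x 36 mm. Origin: centre of its underside.
- board: Bystander: loose green circuit board right of the fixture, 70 x 100 mm, parts up to 16 mm high. Origin: centre of its underside.

How it is judged:
On the way, in this order (a step that is already met when the one before it is completed fails the run):
1. the basket hangs by its handle on both prongs of the hook stand, let go (x of bail in the frame of hook between -0.105 and -0.03 m and y of bail in the frame of hook between -0.026 and 0.026 m and z of bail in the frame of hook between 0.197 and 0.226 m and angle between basket's own z axis and vertical below 0.3 rad and contact force between basket and hook above 1 N and contact force between basket and the fingers below 0.1 N), for 0.2 s.
2. after that the cover is raised past 30 degrees (value of joint cover above 0.5236 rad), for 0.1 s.
At the end, for the whole second after the job is handed in: The robot still touches and holds the cover, steady at 45 degrees within 7 degrees (hinge 0.66 to 0.91 rad), and the basket hangs let go and at rest on both prongs, its handle's middle within 26 mm of midway between them, tilted less than 0.3 rad (all of step 1 and value of joint cover between 0.66 and 0.91 rad and velocity of joint cover between -0.1 and 0.1 rad/s and contact force between any of the fingers, the arm and fixture above 0.5 N and linear speed of basket below 0.1 m/s); the arm keeps its last pose, push and grip.
It fails at once if the basket is tipped by more than about 45 degrees (angle between basket's own z axis and vertical above 0.8 rad).
It fails at once if one of the other things on the bench is pushed more than 30 mm (distance of any of station, spool, screwdriver, flux, meter, board from where it was at the start of the episode above 0.03 m).
It also fails if it takes over 64 s, if anything falls off the work surface, if the arm or the gripper's body presses on something with over 40 N, if the wrist force passes 120 N, or if a joint passes its speed limit or range.

## Robot

A 6-joint arm with a two-finger parallel gripper is mounted at the origin on the work surface. World frame = base frame: x ahead of the robot, y to its left, z up, the work surface at z = 0. Lengths are in m, angles in rad, forces in N, time in s.
With the tool pointing down it reaches from about 0.425 to 0.95 m from the base axis. Payload 3.5 kg.
Tool frame: the origin (TCP) lies on the centre line of the jaws, within the pads' length; the fingertips stand 8 mm ahead of it and the grasp point (between the pads) lies 11 mm behind it; z points along the fingers, y is the line along which they close (so a half turn about z gives the same grasp; the last joint's range is limited). The gripper opens to 85 mm and grips with 20 to 120 N. Pads are 22 mm wide; open, the fingers measure 114 mm over their backs; the gripper's body (76 mm by 85 mm) begins 54 mm behind the grasp point. The pads swing forward as they close: fully open they stand 13 mm farther back than shut.
Start: joints at [1.034, 0.286, 1.577, -0, 1.279, -0.15], TCP at [0.255, 0.625, 0.212] pointing down, gripper open.
Joint ranges: [-2.77, 2.77], [-0.9, 2.22], [0.21, 2.48], [-1.53, 4.67], [0.24, 2.81], [-2.84, 2.84]. Speed limits (rad/s): [2.79, 2.79, 3.14, 3.14, 3.14, 3.14].

## Interface

Orientations are given as a unit quaternion [x, y, z, w].
In Python, from plant import ctrl gives the robot as it stands. The module is installed in compiled form; this text tells all that it offers.
- The arm moves only by the tool send_rows, never from a script. Its argument "steps" is a list of rows, each a list of 5 numbers: the shift along the tool's x, y, z in m, then the turn about the tool's z in degrees, then the opening, from -1 (shut) to 1 (fully open). A call has 1 to 12 rows; each row is the pose to reach, as a shift and turn from the pose commanded when the call began, along the tool's axes at that moment; what a row does not reach only later rows make up. A row lasts 1/10 s, in which the tool goes at most 50 mm and 8.59 degrees, less where a joint would pass 70% of its speed; a pose out of reach is approached as far as the arm can. A call with a gripper value outside its range is refused whole. The fingers move at their own pace and stop on an object; "squeeze" is the grip in N (left out, the last holds). Time passes only in rows, so rows that repeat a pose let the fingers close. It gives the time, the measured TCP pose, the force, the opening and the grip force at its end, in the units of the state.
- ctrl.get_state(): the state, without advancing time (a new reading comes with each control period).
- ctrl.read_camera(name): name is "scene" or "top" or "wrist"; returns the picture (480x640x3 uint8, red, green, blue); there is no depth.
- ctrl.calibration(name): a dict with "intrinsics" (3x3 intrinsics, pixels), "k1" (the pictures are not rectified: a ray, as slopes to the right and down, at radius r is drawn at 1 + k1 r^2 times it, then the intrinsics apply), "extrinsics" (4x4, takes a point from world to camera coordinates); the wrist camera has in their place "tool_from_camera" (4x4, takes a point from camera to tool coordinates, whose origin is the TCP and whose axes are the flange's). Camera axes: x right, y up, looking along -z (the intrinsics and any distortion apply to the point x, -y, -z); pixel columns grow to the right and rows downward; lengths in m; the calibration is good to about 2 mm. A picture is of the moment at which its call begins: read the wrist's pose just before it. calibration takes no time and is no camera call.
- ctrl.sign_off(): hands the job in; it is judged then, once.
The state is a dict: "time": time; "qpos": joint angles; "dq": joint speeds; "joint_efforts": joint torques, N m; "eef_pos": TCP position; "tcp_rot": TCP orientation; "contact_force": force on the tool from outside, world axes, zero at the start; "wrist_torque": the same for the moment, N m; "opening": opening from 0.0 (shut) to 1.0 (fully open); "finger_force": force on a finger pad.
Only numpy, scipy, OpenCV 4.12 (cv2) and the standard library are available. Lean on these libraries where they do the work, as an engineer would, in place of code of your own. Each camera call takes 0.05 s, during which the arm holds its last target. There are 200 camera calls.

## Working session

There is one attempt and no reset: what is moved stays moved. The work goes in short steps, Python scripts to look and compute and a tool call to move; the robot and the scene stay as the last step left them, time stands still between calls to the robot, and variables do not carry over. Pictures are saved under pics/ and viewed, at most 10 in all, crops included, and the job is handed in when it is done.

Besides the shell and the picture viewer there is one more tool, called in YAML: its name, and indented under it one key for each argument. send_rows: Moves the arm, as the interface text tells. Its arguments: {"type":"object","properties":{"steps":{"type":"array","items":{"type":"array","items":{"type":"number"}}},"squeeze":{"type":"number"}},"required":["steps"]}

```bash
mkdir -p pics; cat > h.py <<'E'
import numpy as np, cv2
from scipy.spatial.transform import Rotation as R
from plant import ctrl
def save(n,f):
    im=ctrl.read_camera(n); cv2.imwrite('pics/'+f,im[:,:,::-1]); return im
def ray(n,uv,st=None):
    c=ctrl.calibration(n); K=np.array(c['intrinsics'])
    d=cv2.undistortPoints(np.array([[uv]],float),K,np.array([c['k1'],0,0,0.]))[0,0]
    v=np.array([d[0],-d[1],-1.])
    if n=='wrist':
        T=np.array(c['tool_from_camera']); W=np.eye(4); W[:3,:3]=R.from_quat(st['tcp_rot']).as_matrix(); W[:3,3]=st['eef_pos']; M=W@T
    else: M=np.linalg.inv(np.array(c['extrinsics']))
    v=M[:3,:3]@v; return M[:3,3],v/np.linalg.norm(v)
def atz(n,uv,z,st=None):
    o,v=ray(n,uv,st); return o+v*(z-o[2])/v[2]
def tri(*rs):
    A=sum(np.eye(3)-np.outer(v,v) for o,v in rs); b=sum((np.eye(3)-np.outer(v,v))@o for o,v in rs)
    p=np.linalg.solve(A,b); return p,[np.linalg.norm(np.cross(p-o,v)) for o,v in rs]
E
python3 - <<'E'
from h import *
s=ctrl.get_state(); print(s)
save('top','top0.png');save('scene','scene0.png')
for n in('top','scene','wrist'): print(n,ctrl.calibration(n))
E
```

```text
{'time': 0.0, 'qpos': array([ 1.03399524e+00,  2.87183646e-01,  1.57818127e+00,  7.25743335e-06,
        1.27859117e+00, -1.50018906e-01]), 'dq': array([-0.00048451,  0.00068569, -0.0015489 , -0.00085965, -0.00137281,
        0.00056136]), 'joint_efforts': array([-1.67231290e-03, -4.05998719e+01, -2.92616594e+01, -2.07429948e-04,
        6.01336375e-03,  1.41971589e-05]), 'eef_pos': array([0.25423625, 0.62453266, 0.21023293]), 'tcp_rot': array([ 1.92188764e-01,  9.81357265e-01, -1.11154520e-03, -4.01153409e-04]), 'contact_force': array([-1.02233917,  0.52882029,  0.54638116]), 'wrist_torque': array([-0.00078866, -0.02148679,  0.00596316]), 'finger_force': 0.0, 'opening': 0.9981622533513731}
top {'intrinsics': array([[447.93499483,   0.        , 324.9059871 ],
       [  0.        , 447.93499483, 237.09496078],
       [  0.        ,   0.        ,   1.        ]]), 'k1': 0.027416028092750275, 'extrinsics': array([[ 7.12263487e-04, -9.99986357e-01, -5.17478844e-03,
        -2.48911850e-03],
       [ 9.94675645e-01,  1.75185759e-04,  1.03054991e-01,
        -5.45688311e-01],
       [-1.030
[... 488 characters left out ...]
9321303],
       [ 0.45562572, -0.59334134,  0.66358967, -1.41619541],
       [ 0.        ,  0.        ,  0.        ,  1.        ]])}
wrist {'intrinsics': array([[394.85718822,   0.        , 322.68502024],
       [  0.        , 394.85718822, 233.89589222],
       [  0.        ,   0.        ,   1.        ]]), 'k1': -0.022011644199555428, 'tool_from_camera': array([[ 7.33187695e-04,  9.64616025e-01,  2.63657708e-01,
         6.49837925e-02],
       [ 9.99999480e-01, -5.20265740e-04, -8.77390027e-04,
        -8.30642067e-04],
       [-7.09172408e-04,  2.63658214e-01, -9.64615905e-01,
        -1.61831845e-01],
       [ 0.00000000e+00,  0.00000000e+00,  0.00000000e+00,
         1.00000000e+00]])}
```

View pics/top0.png

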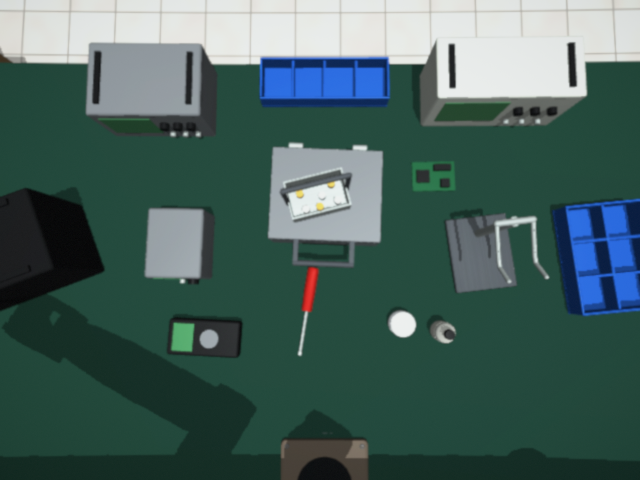

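View pics/scene0.png

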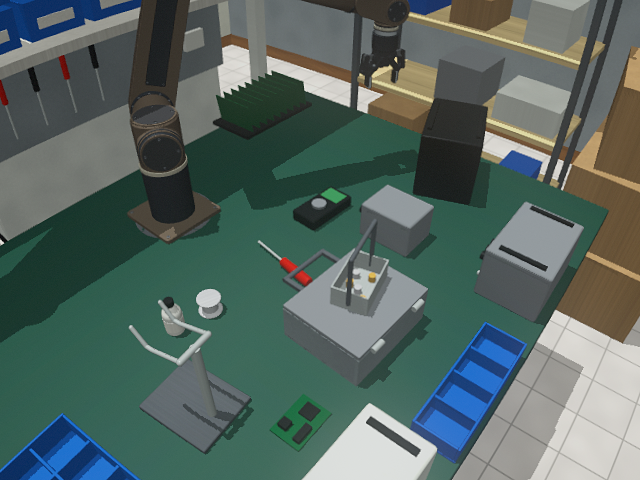

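The top view shows the basket handle rod running (283,192)–(350,178), the cover at (275,148)–(381,242) and the bar at about (293,265)–(354,265). The hook's crossbar is at (497,222)–(536,217) with prong tips at (510,282) and (547,276), and the screwdriver lies in front of the bar. The scene view confirms the layout. I'll compute rough positions.

```bash
python3 - <<'E'
from h import *
s=ctrl.get_state();np.set_printoptions(precision=4,suppress=True)
print(R.from_quat(s['tcp_rot']).as_matrix())
for l,uv,z in [('rodL',(283,192),.237),('rodR',(350,178),.237),('barL',(293,265),.091),('barR',(354,265),.091),('covFL',(269,240),.097),('covFR',(381,242),.097),('covRL',(275,148),.097),('covRR',(383,151),.097),('tip1',(510,282),.228),('tip2',(547,276),.228),('cb1',(497,222),.215),('cb2',(536,217),.215),('flux',(445,331),.09)]:
    print(l,atz('top',uv,z))
im=cv2.imread('pics/scene0.png'); a=cv2.resize(im[200:320,320:440],(400,400),interpolation=2); b=cv2.resize(im[280:440,110:270],(400,400),interpolation=2)
cv2.imwrite('pics/sc1.png',np.hstack([a,b]))
E
```

```text
[[-0.9261  0.3772 -0.0011]
 [ 0.3772  0.9261 -0.0018]
 [ 0.0003 -0.0021 -1.    ]]
rodL [0.6074 0.0738 0.237 ]
rodR [ 0.6336 -0.0495  0.237 ]
barL [0.4793 0.0655 0.091 ]
barR [ 0.4794 -0.0647  0.091 ]
covFL [0.5323 0.1166 0.097 ]
covFR [ 0.5281 -0.122   0.097 ]
covRL [0.7335 0.1062 0.097 ]
covRR [ 0.7266 -0.1287  0.097 ]
tip1 [ 0.4434 -0.3381  0.228 ]
tip2 [ 0.4544 -0.4046  0.228 ]
cb1 [ 0.5547 -0.324   0.215 ]
cb2 [ 0.564  -0.3962  0.215 ]
flux [ 0.3416 -0.2543  0.09  ]
```

View pics/sc1.png

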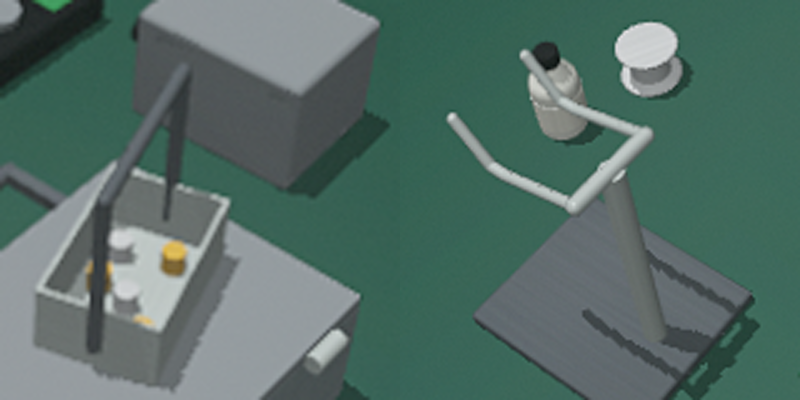

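The crop shows handle rod ends at scene pixels (375.5,221) and (352,258.5). Prong tips are at (130.4,327.2) and (160.4,302), with crossbar corners at (179.6,363.2) and (209.2,332.8).

```bash
python3 - <<'E'
from h import *
np.set_printoptions(precision=4,suppress=True)
for l,a,b in [('rodL',(283,192),(375.5,221)),('rodR',(350,178),(352,258.5)),('tipL',(510,282),(160.4,302)),('tipR',(547,276),(130.4,327.2)),('cbL',(497,222),(209.2,332.8)),('cbR',(536,217),(179.6,363.2))]:
    print(l,*tri(ray('top',a),ray('scene',b)))
E
```

```text
rodL [0.6091 0.0752 0.2371] [np.float64(0.002193023020433258), np.float64(0.0021930230204333843)]
rodR [ 0.637  -0.0465  0.2375] [np.float64(0.00459384783360098), np.float64(0.004593847833600936)]
tipL [ 0.4448 -0.336   0.2287] [np.float64(0.002186433645835773), np.float64(0.002186433645835619)]
tipR [ 0.4544 -0.4035  0.2301] [np.float64(3.10138933680619e-05), np.float64(3.101389336809293e-05)]
cbL [ 0.5547 -0.3216  0.2194] [np.float64(0.0010055648358198986), np.float64(0.0010055648358199766)]
cbR [ 0.5642 -0.3932  0.2193] [np.float64(0.0012642107944530437), np.float64(0.001264210794453101)]
```

send_rows:
  steps:
    - [0,0,-0.05,0,1]
    - [0,0,-0.1,0,1]
    - [-0.04,-0.03,-0.12,4,1]
    - [-0.08,-0.06,-0.12,8,1]
    - [-0.12,-0.09,-0.12,12,1]
    - [-0.16,-0.12,-0.12,16,1]
    - [-0.2,-0.15,-0.12,20,1]
    - [-0.24,-0.18,-0.12,24,1]
    - [-0.28,-0.21,-0.12,28,1]
    - [-0.32,-0.24,-0.12,32,1]
    - [-0.36,-0.27,-0.12,36,1]
    - [-0.4,-0.3,-0.12,40,1]

```text
time: 1.3
eef_pos: [0.5104, 0.1976, 0.3312]
tcp_rot: [0.517, 0.856, -0.0, -0.0]
contact_force: [0.8, 0.7, -0.7]
opening: 0.998
finger_force: 0.0
```

```bash
cat >> h.py <<'E'
def go(p,yaw):  # tool shift/turn to bring TCP to world p with tool y at world yaw (deg)
    s=ctrl.get_state(); M=R.from_quat(s['tcp_rot']).as_matrix()
    cur=np.degrees(np.arctan2(M[1,1],M[0,1]))
    return (M.T@(np.array(p)-s['eef_pos'])).round(4), round(cur-yaw,2), s['eef_pos'].round(4), s['qpos'].round(3), round(s['time'],2)
E
python3 -c "
from h import *
print(go([.622,.013,.32],13))"
```

```text
(array([-0.2153,  0.0131,  0.0111]), np.float64(14.67), array([0.5104, 0.1976, 0.3312]), array([ 0.184, -0.065,  1.744,  0.   ,  1.463, -0.299]), 1.3)
```

send_rows:
  steps:
    - [-0.04,0.003,0,4,1]
    - [-0.08,0.006,0,8,1]
    - [-0.13,0.009,0,12,1]
    - [-0.17,0.012,0.01,14.7,1]
    - [-0.215,0.013,0.01,14.7,1]
    - [-0.215,0.013,0.01,14.7,1]
    - [-0.215,0.013,0.01,14.7,1]

```text
time: 2.0
eef_pos: [0.6218, 0.0146, 0.3205]
tcp_rot: [0.622, 0.783, -0.0, -0.001]
contact_force: [0.1, 0.3, -0.7]
opening: 1.0
finger_force: 0.0
```

```bash
python3 -c "
from h import *
print(go([.622,.013,.32],13)); save('wrist','w1.png')"
```

```text
(array([-0.0016, -0.0002,  0.0005]), np.float64(0.02), array([0.6218, 0.0146, 0.3205]), array([-0.14 ,  0.11 ,  1.584,  0.   ,  1.449, -0.367]), 2.0)
```

View pics/w1.png

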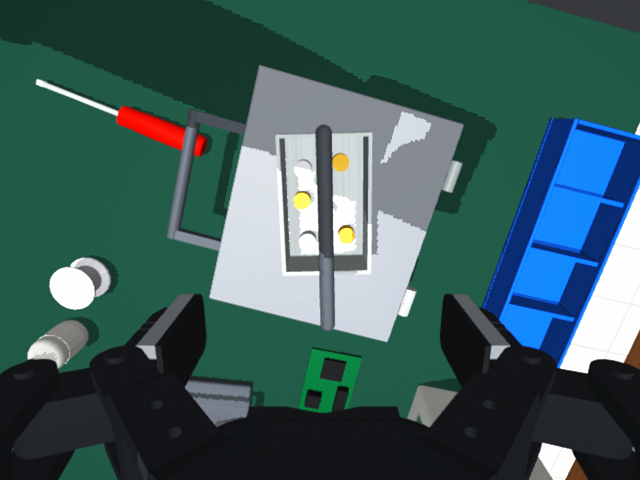

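The wrist view shows the rod from (323,130) to (328,325) between the fingers, and the bar from (192,115) to (174,236).

```bash
python3 - <<'E'
from h import *
np.set_printoptions(precision=4,suppress=True)
s=ctrl.get_state()
W=lambda u,z:atz('wrist',u,z,s)
a,b=W((323.5,130),.237),W((328,325),.237); m=(a+b)/2; d=a-b
print(a,b,m,np.linalg.norm(d),np.degrees(np.arctan2(-d[0],d[1])))
p,q=W((192,115),.091),W((174,236),.091); print(p,q,(p+q)/2)
# height of rod from wrist+scene/top
print(tri(ray('wrist',(323.5,130),s),ray('scene',(375.5,221))),tri(ray('wrist',(328,325),s),ray('scene',(352,258.5))))
print(tri(ray('wrist',(192,115),s),ray('top',(293,265))),tri(ray('wrist',(174,236),s),ray('top',(354,265))))
print(go([m[0],m[1],.226],13))
E
```

```text
[0.6087 0.0772 0.237 ] [ 0.6413 -0.0487  0.237 ] [0.625  0.0143 0.237 ] 0.13003740994294782 14.548654900199004
[0.4838 0.0615 0.091 ] [ 0.4829 -0.0618  0.091 ] [ 0.4834 -0.0002  0.091 ]
(array([0.6093, 0.0776, 0.2363]), [np.float64(0.0007337018363731474), np.float64(0.0007337018363728875)]) (array([ 0.6414, -0.0463,  0.2409]), [np.float64(0.0007096662191827588), np.float64(0.0007096662191827173)])
(array([0.4804, 0.0636, 0.0833]), [np.float64(0.0026064503627818447), np.float64(0.0026064503627818304)]) (array([ 0.4798, -0.0653,  0.0812]), [np.float64(5.107119633387025e-05), np.float64(5.1071196333804845e-05)])
(array([-0.0021,  0.0031,  0.095 ]), np.float64(0.11), array([0.6216, 0.0156, 0.321 ]), array([-0.138,  0.109,  1.585,  0.   ,  1.449, -0.367]), 2.05)
```

Height agrees (0.237). Descend and grasp, turning −1.5°, opening fully.

send_rows:
  squeeze: 60
  steps:
    - [-0.002,0.003,0.03,-1.4,1]
    - [-0.002,0.003,0.06,-1.4,1]
    - [-0.002,0.003,0.085,-1.4,1]
    - [-0.002,0.003,0.095,-1.4,1]
    - [-0.002,0.003,0.095,-1.4,0]
    - [-0.002,0.003,0.095,-1.4,-1]
    - [-0.002,0.003,0.095,-1.4,-1]
    - [-0.002,0.003,0.095,-1.4,-1]
    - [-0.002,0.003,0.095,-1.4,-1]
    - [-0.002,0.003,0.095,-1.4,-1]
    - [-0.002,0.003,0.095,-1.4,-1]
    - [-0.002,0.003,0.095,-1.4,-1]

```text
time: 3.25
eef_pos: [0.6253, 0.0141, 0.2266]
tcp_rot: [0.612, 0.791, -0.0, -0.0]
contact_force: [0.7, -0.6, 0.2]
opening: 0.001
finger_force: 0.0
```

```bash
python3 -c "
from h import *
a=save('wrist','w2.png');b=save('scene','s2.png')
c=cv2.resize(b[150:330,290:470],(480,480))
cv2.imwrite('pics/m2.png',cv2.resize(np.hstack([a,c]),(800,343))[:,:,::-1])"
```

```text
(no output)
```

View pics/m2.png

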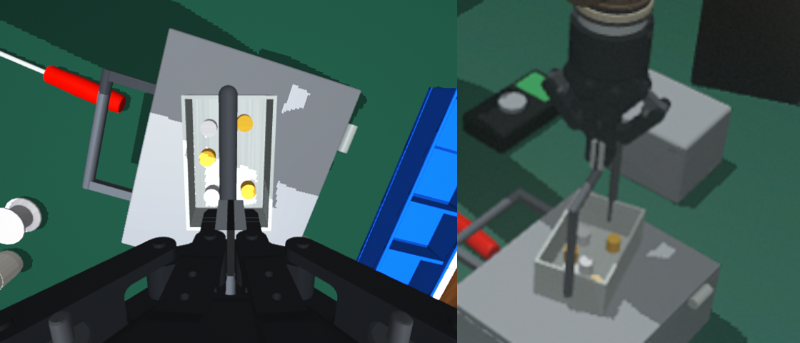

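```bash
python3 -c "
from h import *
s=ctrl.get_state();print(s['opening'],s['finger_force'],s['contact_force'],s['eef_pos'])
a=cv2.imread('pics/w2.png')[200:440,220:420];b=cv2.imread('pics/s2.png')[190:270,330:400]
cv2.imwrite('pics/m3.png',np.hstack([cv2.resize(a,(400,480)),cv2.resize(b,(400,480),interpolation=2)]))"
```

```text
0.0014205798453336778 0.0 [ 0.05174729 -0.73782082 -0.21918951] [0.62528468 0.01413883 0.22658802]
```

View pics/m3.png

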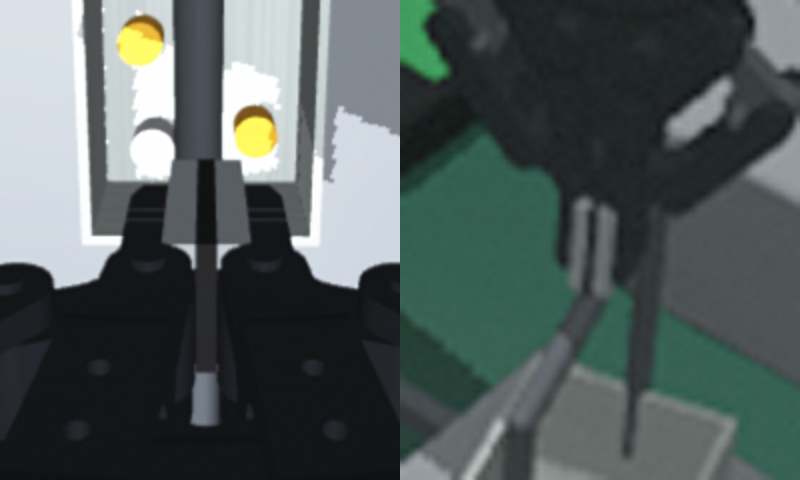

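The pads have closed on top of the rod: their tips end at the rod's upper edge, at about scene pixel (363,239). I'll check where my tips and rod really are.

```bash
python3 - <<'E'
from h import *
np.set_printoptions(precision=4,suppress=True)
def proj(n,p,s=None):
    c=ctrl.calibration(n);K=np.array(c['intrinsics'])
    if n=='wrist':
        W=np.eye(4);W[:3,:3]=R.from_quat(s['tcp_rot']).as_matrix();W[:3,3]=s['eef_pos'];E=np.linalg.inv(W@np.array(c['tool_from_camera']))
    else: E=np.array(c['extrinsics'])
    q=E@np.r_[p,1]; q=q[:3]*[1,-1,-1]
    return cv2.projectPoints(q.reshape(1,1,3),np.zeros(3),np.zeros(3),K,np.array([c['k1'],0,0,0.]))[0].ravel()
s=ctrl.get_state(); e=s['eef_pos']
for dz in (-.008,0,.011,.03): print(dz,proj('scene',e+[0,0,dz]),proj('wrist',e+[0,0,dz],s))
for z in(.215,.225,.237): print(z,proj('scene',[.625,.0143,z]),proj('wrist',[.6087,.0772,z],s), proj('wrist',[.6413,-.0487,z],s))
w=cv2.imread('pics/w2.png',0)
for r in (150,180,220,260): print(r,w[r,300:345])
E
```

```text
-0.008 [362.7715 246.9569] [320.7563 273.143 ]
0 [363.0431 243.8794] [320.6938 279.6778]
0.011 [363.4206 239.5938] [320.5984 289.673 ]
0.03 [364.0841 232.0408] [320.4007 310.3861]
0.215 [362.5801 248.2222] [320.1617 125.7711] [320.3376 389.4465]
0.225 [362.918  244.3887] [320.0392 125.7204] [320.2473 402.5601]
0.237 [363.3286 239.7205] [319.871  125.6507] [320.1265 420.1104]
150 [219 220 220 221 223 219 119  51  52  60  63  66  68  71  72  73  76  77
  81  83  81  81  80  80  76  73  70  67  65  60  55  54 125 206 218 217
 218 219 219 219 219 220 220 218 217]
180 [221 222 220 177 199 214 132  60  53  59  63  67  68  71  73  74  75  78
  80  83  81  81  80  80  77  73  70  68  64  60  51  59 157 204 200 194
 194 194 194 194 194 195 194 194 194]
220 [171 134 199 216 216 213 179  91  54  57  62  64  67  70  73  75  76  76
  80  82  81  80  80  78  76  74  70  66  62  58  50  92 197 213 213 214
 214 216 218 219 218 218 217 214 212]
260 [ 99 103 114 139 177 209 180  89  51  57  62  66  68  70  72  73  75  77
  79  81  80  80  80  78  75  72  70  65  60  51  83 241 255 254 254 255
 232 127  92  87  93 165 221 230 236]
```

The shut pads reach less far than stated: the tips are near z≈0.24, just above the rod. I'll open, go 20 mm lower and close again.

send_rows:
  squeeze: 60
  steps:
    - [0,0,-0.02,0,1]
    - [0,0,-0.02,0,1]
    - [0,0,-0.02,0,1]
    - [0,0,-0.02,0,1]
    - [0,0,0,0,1]
    - [0,0,0.02,0,1]
    - [0,0,0.02,0,1]
    - [0,0,0.02,0,-1]
    - [0,0,0.02,0,-1]
    - [0,0,0.02,0,-1]
    - [0,0,0.02,0,-1]
    - [0,0,0.02,0,-1]

```text
time: 4.55
eef_pos: [0.6256, 0.0141, 0.2073]
tcp_rot: [0.612, 0.791, 0.0, 0.0]
contact_force: [-0.8, 0.6, 0.3]
opening: 0.143
finger_force: 0.3
```

send_rows:
  steps:
    - [0,0,0,0,-1]
    - [0,0,0,0,-1]
    - [0,0,0,0,-1]

```text
time: 4.85
eef_pos: [0.6254, 0.0141, 0.2074]
tcp_rot: [0.612, 0.791, 0.0, 0.0]
contact_force: [-2.4, -0.1, 2.9]
opening: 0.087
finger_force: 58.7
```

Gripped (58.7 N). Lift, then plan the carry.

send_rows:
  steps:
    - [0,0,-0.01,0,-1]
    - [0,0,-0.03,0,-1]
    - [0,0,-0.06,0,-1]
    - [0,0,-0.09,0,-1]
    - [0,0,-0.12,0,-1]
    - [0,0,-0.14,0,-1]
    - [0,0,-0.15,0,-1]
    - [0,0,-0.15,0,-1]
    - [0,0,-0.15,0,-1]

```text
time: 5.75
eef_pos: [0.6248, 0.0143, 0.3548]
tcp_rot: [0.612, 0.791, -0.001, -0.001]
contact_force: [-0.8, -0.4, -2.7]
opening: 0.091
finger_force: 58.8
```

```bash
python3 -c "
from h import *
th=np.radians(7);d=np.array([np.cos(th),np.sin(th)]);seat=np.array([.484,-.366])
for k in(.15,0):
  p=seat-k*d
  print(go([*p,.36],7), p)
a=save('top','t4.png');b=save('scene','s4.png')
c=np.hstack([cv2.resize(a[120:280,240:400],(400,400)),cv2.resize(b[120:320,270:470],(400,400))])
cv2.imwrite('pics/m4.png',c[:,:,::-1])"
```

```text
(array([-0.3131, -0.3805, -0.0046]), np.float64(7.54), array([0.6248, 0.0143, 0.3548]), array([-0.139,  0.107,  1.527,  0.   ,  1.51 , -0.393]), 5.75) [ 0.33511808 -0.3842804 ]
(array([-0.3327, -0.2318, -0.005 ]), np.float64(7.54), array([0.6248, 0.0143, 0.3548]), array([-0.139,  0.107,  1.527,  0.   ,  1.51 , -0.393]), 5.75) [ 0.484 -0.366]
```

View pics/m4.png

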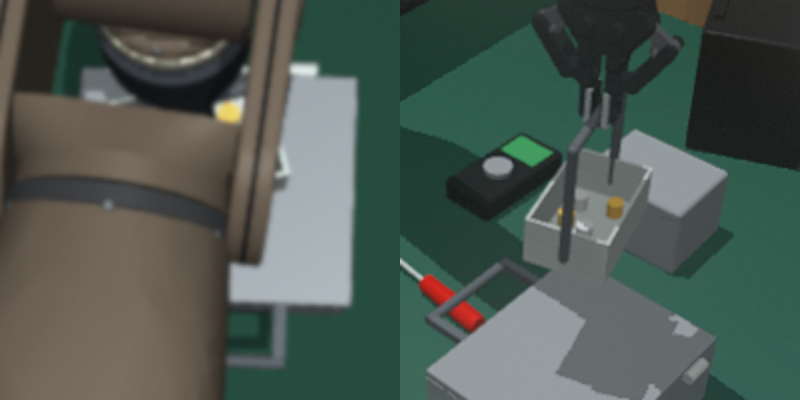

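Basket hangs upright in the grip. Carry to the point in front of the prongs, kept high.

send_rows:
  steps:
    - [-0.01,-0.012,-0.005,0.3,-1]
    - [-0.03,-0.036,-0.005,0.7,-1]
    - [-0.06,-0.072,-0.005,1.4,-1]
    - [-0.09,-0.108,-0.005,2.1,-1]
    - [-0.12,-0.144,-0.005,2.8,-1]
    - [-0.15,-0.18,-0.005,3.5,-1]
    - [-0.18,-0.216,-0.005,4.2,-1]
    - [-0.21,-0.252,-0.005,5,-1]
    - [-0.24,-0.288,-0.005,5.8,-1]
    - [-0.265,-0.32,-0.005,6.5,-1]
    - [-0.285,-0.345,-0.005,7,-1]
    - [-0.3,-0.365,-0.005,7.5,-1]

```text
time: 7.05
eef_pos: [0.3447, -0.3694, 0.3613]
tcp_rot: [0.663, 0.748, -0.0, -0.0]
contact_force: [-0.4, -0.8, -2.3]
opening: 0.09
finger_force: 58.7
```

```bash
python3 -c "
from h import *
print(go([.335,-.384,.235],7))
b=save('scene','s5.png')
cv2.imwrite('pics/m5.png',cv2.resize(b[160:460,20:320],(600,600))[:,:,::-1])"
```

```text
(array([-0.0133, -0.0113,  0.1263]), np.float64(-0.13), array([ 0.3447, -0.3694,  0.3613]), array([-1.020e+00, -1.720e-01,  1.788e+00, -1.000e-03,  1.526e+00,
       -1.140e+00]), 7.05)
```

send_rows:
  steps:
    - [-0.01,-0.01,0.02,0,-1]
    - [-0.013,-0.011,0.05,0,-1]
    - [-0.013,-0.011,0.08,0,-1]
    - [-0.013,-0.011,0.11,0,-1]
    - [-0.013,-0.011,0.13,0,-1]
    - [-0.013,-0.011,0.137,0,-1]
    - [-0.013,-0.011,0.137,0,-1]
    - [-0.013,-0.011,0.137,0,-1]
    - [-0.013,-0.011,0.137,0,-1]

```text
time: 8.0
eef_pos: [0.3384, -0.383, 0.2266]
tcp_rot: [0.662, 0.749, -0.001, 0.002]
contact_force: [0.2, 0.1, -3.0]
opening: 0.084
finger_force: 58.7
```

```bash
python3 -c "
from h import *
print(go([.484,-.366,.224],7))
a=save('wrist','w5.png')
b=save('scene','s5.png')
cv2.imwrite('pics/m5.png',np.hstack([cv2.resize(a,(400,300)),cv2.resize(b[200:425,20:320],(400,300))])[:,:,::-1])"
```

```text
(array([-0.001 ,  0.1465,  0.0028]), np.float64(0.04), array([ 0.3384, -0.383 ,  0.2266]), array([-1.046, -0.095,  1.96 , -0.   ,  1.273, -1.169]), 8.0)
```

View pics/m5.png

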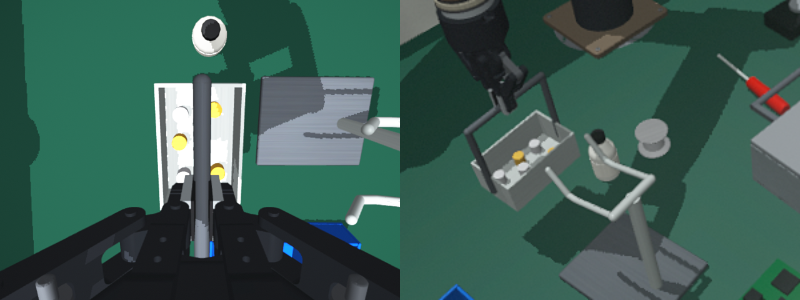

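Wrist view: prong tips at full-resolution (588,200) and (563,352), rod from (323,123) to (325,410), basket upright and clear of the bottle.

```bash
python3 - <<'E'
from h import *
np.set_printoptions(precision=4,suppress=True)
s=ctrl.get_state(); E=s['eef_pos']; M=R.from_quat(s['tcp_rot']).as_matrix()
for l,uv,z in[('tipL',(588,200),.228),('tipR',(563,352),.228),('rodL',(323,123),E[2]+.03),('rodR',(325,410),E[2]+.03)]:
    p=atz('wrist',uv,z,s); print(l,p,M.T@(p-E))
# rod corners in scene: (473,130),(542,75) of right half
f=lambda u,v:(20+(u-400)*.75,200+v*.75)
print('rodL',tri(ray('scene',f(543,77)),ray('wrist',(323,123),s)))
print('rodR',tri(ray('scene',f(472,130)),ray('wrist',(325,410),s)))
E
```

```text
tipL [ 0.4442 -0.3333  0.228 ] [ 0.0361  0.1111 -0.0018]
tipR [ 0.4543 -0.404   0.228 ] [-0.0353  0.1124 -0.0016]
rodL [ 0.3313 -0.3169  0.2562] [ 0.0661  0.0011 -0.0302]
rodR [ 0.3456 -0.4253  0.2562] [-0.0432  0.002  -0.0299]
rodL (array([ 0.3313, -0.3168,  0.251 ]), [np.float64(0.0001493090275165277), np.float64(0.00014930902751646077)])
rodR (array([ 0.3445, -0.4348,  0.249 ]), [np.float64(0.003463174685301804), np.float64(0.003463174685301742)])
```

Aligned. Advance 146 mm along tool y.

send_rows:
  steps:
    - [0,0.01,0,0,-1]
    - [0,0.025,0,0,-1]
    - [0,0.045,0,0,-1]
    - [0,0.065,0,0,-1]
    - [0,0.085,0,0,-1]
    - [0,0.105,0,0,-1]
    - [0,0.125,0,0,-1]
    - [0,0.14,0,0,-1]
    - [0,0.146,0,0,-1]
    - [0,0.146,0,0,-1]
    - [0,0.146,0,0,-1]

```text
time: 9.2
eef_pos: [0.4826, -0.3641, 0.2244]
tcp_rot: [0.662, 0.749, -0.0, -0.0]
contact_force: [-1.1, 0.3, -2.1]
opening: 0.087
finger_force: 58.8
```

send_rows:
  steps:
    - [0,0,0.01,0,-1]
    - [0,0,0.02,0,-1]
    - [0,0,0.03,0,-1]
    - [0,0,0.036,0,-1]
    - [0,0,0.04,0,-1]
    - [0,0,0.04,0,-1]

```text
time: 9.8
eef_pos: [0.4825, -0.3639, 0.1836]
tcp_rot: [0.662, 0.749, 0.0, -0.001]
contact_force: [0.4, -0.3, -2.5]
opening: 0.089
finger_force: 58.7
```

send_rows:
  steps:
    - [0,0,0.002,0,-1]
    - [0,0,0.004,0,-1]
    - [0,0,0.006,0,-1]
    - [0,0,0.007,0,-1]
    - [0,0,0.007,0,-1]

```text
time: 10.3
eef_pos: [0.4828, -0.3641, 0.1775]
tcp_rot: [0.662, 0.749, 0.0, -0.0]
contact_force: [0.2, -0.1, -3.0]
opening: 0.086
finger_force: 58.8
```

send_rows:
  steps:
    - [0,0,0.001,0,-1]
    - [0,0,0.002,0,-1]
    - [0,0,0.003,0,-1]
    - [0,0,0.003,0,-1]

```text
time: 10.7
eef_pos: [0.483, -0.3644, 0.1757]
tcp_rot: [0.662, 0.749, -0.0, 0.0]
contact_force: [-0.4, 1.1, 1.4]
opening: 0.09
finger_force: 59.3
```

```bash
python3 -c "
from h import *
s=ctrl.get_state();print(s['contact_force'],s['eef_pos'])
a=save('wrist','w6.png')
b=save('scene','s6.png')
cv2.imwrite('pics/m6.png',np.hstack([cv2.resize(a[100:400,200:500],(400,400)),cv2.resize(b[220:420,70:270],(400,400),interpolation=2)])[:,:,::-1])"
```

```text
[-0.41672921  1.13772552  1.3781067 ] [ 0.48304842 -0.36436595  0.17565829]
```

View pics/m6.png

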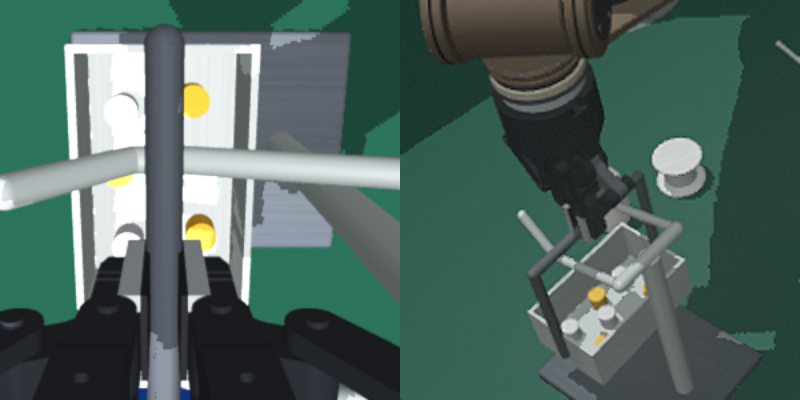

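The rod sits in the valley of both prongs, and the force now pushes up on the tool. Release with a partial opening and rise straight up.

send_rows:
  steps:
    - [0,0,0,0,-0.8]
    - [0,0,0,0,-0.5]
    - [0,0,0,0,-0.3]
    - [0,0,0,0,-0.1]
    - [0,0,0,0,0]
    - [0,0,0,0,0]
    - [0,0,0,0,0]
    - [0,0,-0.02,0,0]
    - [0,0,-0.05,0,0]
    - [0,0,-0.09,0,0]
    - [0,0,-0.14,0,0]
    - [0,0,-0.18,0,0]

```text
time: 12.0
eef_pos: [0.483, -0.3643, 0.3577]
tcp_rot: [0.662, 0.749, -0.0, 0.001]
contact_force: [0.5, -0.6, 0.1]
opening: 0.498
finger_force: 0.0
```

send_rows:
  steps:
    - [0,0,0,0,0]
    - [0,0,0,0,0]

```text
time: 12.2
eef_pos: [0.4832, -0.3645, 0.3562]
tcp_rot: [0.662, 0.749, -0.0, 0.002]
contact_force: [-0.5, -0.9, -1.7]
opening: 0.501
finger_force: 0.0
```

```bash
python3 -c "
from h import *
print(go([.483,-.0003,.25],0))
a=save('wrist','w7.png')
b=save('scene','s7.png')
cv2.imwrite('pics/m7.png',np.hstack([cv2.resize(a,(400,300)),cv2.resize(b[190:440,20:353],(400,300))])[:,:,::-1])"
```

```text
(array([0.3617, 0.0443, 0.1054]), np.float64(7.04), array([ 0.4832, -0.3645,  0.3562]), array([-0.814,  0.059,  1.576, -0.   ,  1.503, -0.937]), 12.2)
```

View pics/m7.png

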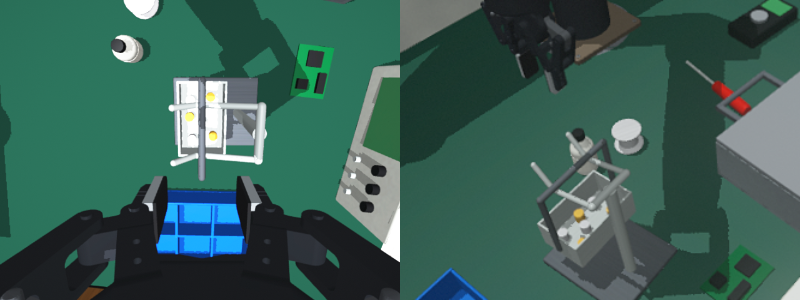

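The basket hangs by its rod on both prongs, upright and let go. Move over to the cover's bar.

send_rows:
  steps:
    - [0.02,0.002,0,0,0]
    - [0.06,0.007,0,1,0]
    - [0.1,0.012,0,2,0]
    - [0.14,0.017,0,3,0]
    - [0.18,0.022,0,4,0]
    - [0.22,0.027,0,5,0]
    - [0.26,0.032,0,6,0]
    - [0.3,0.037,0.03,7,0]
    - [0.33,0.04,0.06,8,0]
    - [0.355,0.042,0.1,8.5,0]
    - [0.361,0.043,0.13,8.5,0]
    - [0.361,0.043,0.135,8.5,0]

```text
time: 13.5
eef_pos: [0.477, 0.0019, 0.2135]
tcp_rot: [0.715, 0.699, -0.003, -0.005]
contact_force: [-0.9, -0.2, 0.2]
opening: 0.5
finger_force: 0.0
```

send_rows:
  steps:
    - [0,0,0,0,0]
    - [0,0,0,0,0]

```text
time: 13.7
eef_pos: [0.4821, -0.0012, 0.2212]
tcp_rot: [0.716, 0.698, 0.001, 0.001]
contact_force: [-0.1, -0.5, 0.1]
opening: 0.498
finger_force: 0.0
```

```bash
python3 - <<'E'
from h import *
np.set_printoptions(precision=4,suppress=True,linewidth=200)
print(go([.481,-.001,.2],-1.5)); s=ctrl.get_state()
im=save('wrist','w8.png').astype(int)
for r in (60,90,120,150,180,210,240,270):
    print(r,[tuple(im[r,c]) for c in range(260,400,7)])
E
```

```text
(array([ 0.0001, -0.0011,  0.0212]), np.float64(0.0), array([ 0.4821, -0.0012,  0.2212]), array([-0.213, -0.16 ,  2.028, -0.   ,  1.271, -0.187]), 13.7)
60 [(np.int64(28), np.int64(67), np.int64(54)), (np.int64(27), np.int64(66), np.int64(53)), (np.int64(25), np.int64(66), np.int64(53)), (np.int64(26), np.int64(66), np.int64(54)), (np.int64(27), np.int64(66), np.int64(53)), (np.int64(27), np.int64(66), np.int64(53)), (np.int64(26), np.int64(66), np.int64(53)), (np.int64(27), np.int64(67), np.int64(54)), (np.int64(27), np.int64(67), np.int64(54)), (np.int64(27), np.int64(67), np.int64(54)), (np.int64(27), np.int64(67), np.int64(54)), (np.int64(26), np.int64(66), np.int64(53)), (np.int64(26), np.int64(66), np.int64(54)), (np.int64(25), np.int64(66), np.int64(53)), (np.int64(27), np.int64(66), np.int64(53)), (np.int64(27), np.int64(66), np.int64(53)), (np.int64(27), np.int64(67), np.int64(54)), (np.int64(27), np.int64(67), np.int64(53)), (np.int64(56), np.int64(62), np.int64(65)), (np.int64(56), np.int64(61), np.int64(63))]
90 [(np.int64(26), np.int64(66), np.int64(53)), (np.int64(26), 
[... 5503 characters left out ...]
11), np.int64(88)), (np.int64(42), np.int64(112), np.int64(88)), (np.int64(41), np.int64(112), np.int64(89)), (np.int64(43), np.int64(112), np.int64(89)), (np.int64(113), np.int64(123), np.int64(134)), (np.int64(138), np.int64(147), np.int64(162)), (np.int64(40), np.int64(107), np.int64(84)), (np.int64(42), np.int64(111), np.int64(89)), (np.int64(42), np.int64(112), np.int64(88)), (np.int64(42), np.int64(112), np.int64(88)), (np.int64(41), np.int64(111), np.int64(88)), (np.int64(41), np.int64(111), np.int64(89)), (np.int64(82), np.int64(88), np.int64(95)), (np.int64(59), np.int64(64), np.int64(66)), (np.int64(135), np.int64(142), np.int64(150)), (np.int64(233), np.int64(237), np.int64(242))]
```

```bash
python3 - <<'E'
from h import *
np.set_printoptions(precision=4,suppress=True,linewidth=200)
s=ctrl.get_state(); im=cv2.imread('pics/w8.png').astype(int)
mask=(im[:,:,0]>im[:,:,1])&(im[:,:,2]<im[:,:,0])
L=[]
for r in range(100,400,6):
    c=np.where(mask[r,300:345])[0]
    if 8<len(c)<30: L.append((r,300+c.mean(),len(c)))
L=np.array(L); print(L[:3],L[-3:])
L=L[L[:,0]<290]; k=np.polyfit(L[:,0],L[:,1],1); print(k,L[:,2].mean())
a,b=[atz('wrist',(np.polyval(k,r),r),.091,s) for r in(145,280)]
d=a-b; print(a,b,'yaw',np.degrees(np.arctan2(-d[0],d[1])))
mid=a+(b-a)*(a[1]-(-.001))/(a[1]-b[1]); print(mid, go([*mid[:2],.051],-1.5))
E
```

```text
[[124. 330.  29.]
 [130. 330.  29.]
 [142. 323.  15.]] [[262. 321.  15.]
 [268. 321.  15.]
 [274. 321.  15.]]
[ -0.0361 329.9283] 16.08
[0.4871 0.0508 0.091 ] [ 0.4807 -0.0538  0.091 ] yaw -3.509890309326975
[ 0.4839 -0.001   0.091 ] (array([0.0005, 0.0009, 0.1707]), np.float64(-0.01), array([ 0.4824, -0.0014,  0.2217]), array([-0.213, -0.16 ,  2.027, -0.   ,  1.271, -0.187]), 13.75)
```

Bar centre is about (0.4835, −0.001), yaw about −2°. Descend around it with the fingers half open (inner finger clears the cover) and grip.

send_rows:
  squeeze: 60
  steps:
    - [0,0.001,0.03,0.5,0]
    - [0,0.001,0.06,0.5,0]
    - [0,0.001,0.09,0.5,0]
    - [0,0.001,0.12,0.5,0]
    - [0,0.001,0.14,0.5,0]
    - [0,0.001,0.155,0.5,0]
    - [0,0.001,0.165,0.5,0]
    - [0,0.001,0.167,0.5,0]
    - [0,0.001,0.167,0.5,0]

```text
time: 14.65
eef_pos: [0.4832, -0.0011, 0.0535]
tcp_rot: [0.719, 0.695, 0.0, 0.001]
contact_force: [-0.3, -0.8, 0.3]
opening: 0.501
finger_force: 0.0
```

send_rows:
  steps:
    - [0,0,0,0,-0.5]
    - [0,0,0,0,-1]
    - [0,0,0,0,-1]
    - [0,0,0,0,-1]
    - [0,0,0,0,-1]
    - [0,0,0,0,-1]
    - [0,0,0,0,-1]

```text
time: 15.35
eef_pos: [0.4818, -0.0008, 0.0538]
tcp_rot: [0.719, 0.695, -0.001, -0.001]
contact_force: [-3.9, -0.0, 5.3]
opening: 0.115
finger_force: 58.5
```

send_rows:
  steps:
    - [0,0.0004,-0.0087,0,-1]
    - [0,0.001,-0.0174,0,-1]
    - [0,0.002,-0.026,0,-1]
    - [0,0.0033,-0.0347,0,-1]
    - [0,0.0048,-0.0433,0,-1]
    - [0,0.0078,-0.056,0,-1]
    - [0,0.0113,-0.0687,0,-1]
    - [0,0.0156,-0.081,0,-1]
    - [0,0.018,-0.087,0,-1]
    - [0,0.0204,-0.093,0,-1]
    - [0,0.0204,-0.093,0,-1]
    - [0,0.0204,-0.093,0,-1]

```text
time: 16.55
eef_pos: [0.501, -0.0016, 0.1465]
tcp_rot: [0.719, 0.695, -0.002, -0.002]
contact_force: [-7.6, -2.7, -0.7]
opening: 0.114
finger_force: 58.5
```

send_rows:
  steps:
    - [0,0.005,-0.012,0,-1]
    - [0,0.011,-0.0235,0,-1]
    - [0,0.0175,-0.0345,0,-1]
    - [0,0.025,-0.0455,0,-1]
    - [0,0.0325,-0.056,0,-1]
    - [0,0.041,-0.066,0,-1]
    - [0,0.05,-0.0755,0,-1]
    - [0,0.053,-0.079,0,-1]
    - [0,0.056,-0.082,0,-1]
    - [0,0.056,-0.082,0,-1]
    - [0,0.056,-0.082,0,-1]
    - [0,0.056,-0.082,0,-1]

```text
time: 17.75
eef_pos: [0.5572, -0.0038, 0.2311]
tcp_rot: [0.719, 0.695, -0.002, -0.001]
contact_force: [-10.9, -2.9, 7.2]
opening: 0.114
finger_force: 58.9
```

send_rows:
  steps:
    - [0,0,0,0,-1]
    - [0,0,0,0,-1]
    - [0,0,0,0,-1]
    - [0,0,0,0,-1]
    - [0,0,0,0,-1]

```text
time: 18.25
eef_pos: [0.5571, -0.0038, 0.231]
tcp_rot: [0.719, 0.695, -0.002, -0.001]
contact_force: [-10.7, -2.7, 7.6]
opening: 0.117
finger_force: 58.9
```

```bash
python3 - <<'E'
from h import *
np.set_printoptions(precision=4,suppress=True,linewidth=200)
s=ctrl.get_state(); print(s['time'],s['eef_pos'],s['contact_force'],s['opening'],s['finger_force'],abs(s['dq']).max())
z=s['eef_pos'][2]-.0538+.006 # height of bar above hinge, if no slip in the grip
print('angle',np.degrees(np.arcsin(z/np.hypot(.25,.006))-np.arctan2(.006,.25)))
# picture check: numeric diff of the scene at the hook since release
a=save('scene','s9.png').astype(int)[:,:,::-1]; b=cv2.imread('pics/s7.png').astype(int)
d=abs(a-b).max(2)>40
print('changed px around the hung basket',d[290:400,110:250].sum(),'of',110*140)
E
```

```text
18.25 [ 0.5571 -0.0038  0.231 ] [-10.7252  -2.6655   7.5918] 0.11653074602680094 58.883328437805176 0.001631302376086398
angle 45.739679208803
changed px around the hung basket 573 of 15400
```

```bash
python3 - <<'E'
from h import *
a=cv2.imread('pics/s9.png',0);b=cv2.imread('pics/s7.png',0)
_,v,_,loc=cv2.minMaxLoc(cv2.matchTemplate(a,b[300:400,130:225],cv2.TM_CCOEFF_NORMED)); print('basket match',v,loc,'expected (130, 300)')
t=cv2.imread('pics/scene0.png',0); 
for n,(x,y,w,h) in dict(spool=(192,285,35,40),flux=(160,295,28,45),meter=(290,185,65,45),station=(358,185,50,60),board=(268,392,66,58)).items():
    _,v,_,l=cv2.minMaxLoc(cv2.matchTemplate(a,t[y:y+h,x:x+w],cv2.TM_CCOEFF_NORMED)); print(n,round(v,2),l,(x,y))
E
```

```text
basket match 0.9707333445549011 (130, 300) expected (130, 300)
spool 1.0 (192, 285) (192, 285)
flux 0.78 (160, 295) (160, 295)
meter 0.42 (306, 135) (290, 185)
station 0.87 (358, 185) (358, 185)
board 1.0 (268, 392) (268, 392)
```

Basket and bystanders are unmoved in the picture (the meter is hidden behind the arm, which never came near it), and the cover is held steady at about 45°. Handing in.

```bash
python3 -c "
from h import *
print(ctrl.sign_off())"
```

```text
the job is handed in; nothing more can be done
None
```

The job is handed in: the basket hangs let go on both prongs and the arm holds the cover steady at about 45.7°, an angle worked out from the arm's pose rather than measured directly; the hand-in returned no verdict.

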